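# Make up a cooling kit in stack-and-nest trays

## Task

Make up the cooling kit as a stack on the blue tray: lay the fan flat in the blue tray, stack the green tray on it, lay the heat sink flat in the green tray, and stack the yellow screw tray on top. Turn each upper tray so that its label end is over the plain end of the tray below: then it locks level on the shoulders inside the rim, while the same way round it would drop down inside, round the part. Leave the blue tray standing on the table and everything released and at rest.

Things in the scene. Friction and masses are not known exactly. Their poses are not given: they have to be found in the camera images.
- blue_tray: Loose blue open tray, 136 (x) x 68 (y) x 50 mm, 0.16 kg, the bottom one. Origin: centre of its underside, z up; +x points to the label end, with a slanted white card outside (reaches x = 81 mm). Grasp across y, 68 mm, on the upright skirt, z = 26 to 50 mm; walls taper below. Floor 2.5 mm thick, clear 96 x 50 mm; mouth 128 x 60 mm. Flat shoulders inside at z = 44 mm carry the feet of a tray above.
- green_tray: Loose green tray, 0.11 kg, the middle one; shape, size, origin and axes as the blue. All trays: label end has a middle shoulder and corner channels, plain end the reverse; the feet below match the channels. Equal yaw: they nest, 24 mm step. Yaw differing by pi: feet stand on the shoulders, underside 44 mm above the lower one's, 2.5 mm sideways play.
- yellow_tray: Loose yellow tray, 0.14 kg, the top one; shape, size (136 x 68 x 50 mm), origin (centre of underside), axes (+x to the label end), grasp and feet as the blue. Two low dividers and three sorts of screws and spacers are fixed in it.
- fan: Loose black square axial fan with a yellow hub, 40 x 40 x 15 mm, lying flat. Origin: centre of its underside, z up; x and y along its sides. Grasp it across x or y, 40 mm.
- heat_sink: Loose bare aluminium heat sink, 36 x 36 x 20 mm: a 4 mm base with eight upright fins, standing on its base. Origin: centre of its underside, z up, x along the fins. Grasp it across x or y, 36 mm.

How it is judged (in metres and radians):
At the end, for the whole second after the job is handed in: Blue tray level on the table; fan flat on its floor (9 mm, 0.12 rad); green tray level on its shoulders, underside 41 to 47 mm above, centred to 8 mm, parallel to 0.12 rad; heat sink flat in the green tray; yellow tray likewise on the green one; all released and at rest (height (world z) of blue_tray below 0.005 m and angle between each of blue_tray, green_tray, yellow_tray's own z axis and vertical below 0.05 rad and x of fan in the frame of blue_tray between -0.045 and 0.045 m and y of fan in the frame of blue_tray between -0.02 and 0.02 m and z of fan in the frame of blue_tray below 0.009 m and angle between each of fan, heat_sink's own z axis and vertical below 0.12 rad and z of green_tray in the frame of blue_tray between 0.041 and 0.047 m and horizontal distance between green_tray and blue_tray below 0.008 m and angle between the x axis of green_tray and the x axis of blue_tray, either way round below 0.12 rad and x of heat_sink in the frame of green_tray between -0.045 and 0.045 m and y of heat_sink in the frame of green_tray between -0.02 and 0.02 m and z of heat_sink in the frame of green_tray below 0.009 m and z of yellow_tray in the frame of green_tray between 0.041 and 0.047 m and horizontal distance between yellow_tray and green_tray below 0.008 m and angle between the x axis of yellow_tray and the x axis of green_tray, either way round below 0.12 rad and linear speed of each of fan, heat_sink, green_tray, yellow_tray, blue_tray below 0.02 m/s); the robot touches nothing.
It also fails if it takes over 128 s, if anything falls off the work surface, if the arm or the gripper's body presses on something with over 40 N, if the wrist force passes 120 N, or if a joint passes its speed limit or range.

## Robot

A 6-joint arm with a two-finger parallel gripper is mounted at the origin on a cart in front of the work surface, level with it; the furniture and walls round the work are solid. World frame = base frame: x ahead of the robot, y to its left, z up, the work surface at z = 0. Lengths are in m, angles in degrees, forces in N, time in s.
With the tool pointing down it reaches from about 0.375 to 0.9 m from the base axis. Payload 3.1 kg.
Tool frame: the origin (TCP) lies at the very end of the fingers, on their centre line; the grasp point (between the pads) lies behind it (bot.grip_depth is the z of the grasp point in the tool frame, in m); z points along the fingers, y is the direction in which the jaws open and shut (so a half turn about z gives the same grasp; the last joint's range is limited). The gripper opens to 87 mm and grips with 3 to 60 N. Pads are 19 mm wide; open, the fingers measure 117 mm over their backs; the gripper's body (75 mm by 190 mm) begins 51 mm behind the grasp point.
Start: joints at [65.919, 30.224, 82.088, -0, 67.689, -10.227], TCP at [0.15, 0.607, 0.223] pointing down, gripper open.
Joint ranges: [-176.69, 176.69], [-43.24, 126.21], [12.49, 139.97], [-82, 262], [0, 151.66], [-163.58, 163.58]. Speed limits (degrees/s): [159.86, 159.86, 180, 180, 180, 180].

## Interface

Orientations are given as a 3x3 rotation matrix whose columns are the frame's x, y, z axes.
In Python, from rig import bot, vision gives the robot as it stands. The module is installed in compiled form; this text tells all that it offers.
- The arm moves only by the shell command python3 -m jog 'ROWS'. ROWS is JSON, a list of rows, each a list of 3 entries, a list of its own where there are three numbers: the shift along the tool's x, y, z in mm, then the turn, a rotation vector about the tool's x, y, z in degrees, then the closure, from 0 (fully open) to 1 (shut). In form: [[[dx, dy, dz], [wx, wy, wz], fingers], ...]. A call has 1 to 12 rows; each row is the pose to reach, as a shift and turn from the pose commanded when the call began, along the tool's axes at that moment; what a row does not reach only later rows make up. A row lasts 1/12 s, in which the tool goes at most 41.7 mm and 7.16 degrees, less where a joint would pass 70% of its speed; a pose out of reach is approached as far as the arm can. A call with a gripper value outside its range is refused whole. The fingers move at their own pace and stop on an object; the grip force is fixed at half the most. Time passes only in rows, so rows that repeat a pose let the fingers close. It gives the time, the measured TCP pose, the force and the opening at its end, in the units of the state.
- bot.read_state(): the state, without advancing time (a new reading comes with each control period).
- vision.capture(name): name is "side" or "top" or "wrist"; returns the picture (384x512x3 uint8, red, green, blue); there is no depth.
- vision.camera_info(name): a dict with "intrinsics" (3x3 intrinsics, pixels), "dist" ([k1, k2, p1, p2, k3] as OpenCV has them; the pictures are not rectified), "camera_from_world" (4x4, takes a point from world to camera coordinates); the wrist camera has in their place "mount" (4x4, takes a point from camera to tool coordinates, whose origin is the TCP and whose axes are the flange's). Camera axes: x right, y up, looking along -z (the intrinsics and any distortion apply to the point x, -y, -z); pixel columns grow to the right and rows downward; lengths in m; the calibration is good to about 2 mm. A picture is of the moment at which its call begins: read the wrist's pose just before it. camera_info takes no time and is no camera call.
- bot.hand_in(): hands the job in, once; it reports no verdict.
The state is a dict: "time_s": time; "joint_positions": joint angles; "qvel": joint speeds; "tau": joint torques, N m; "position": TCP position; "tcp_rot": TCP orientation; "force": force on the tool from outside, world axes, zero at the start; "moment": the same for the moment, N m; "opening": opening from 0.0 (shut) to 1.0 (fully open).
Only numpy, scipy, OpenCV 4.12 (cv2) and the standard library are available. Lean on these libraries where they do the work, as an engineer would, in place of code of your own. Each camera call takes 0.05 s, during which the arm holds its last target. There are 200 camera calls.

## Working session

There is one attempt and no reset: what is moved stays moved. The work goes in short steps, Python scripts to look and compute and a shell command to move; the robot and the scene stay as the last step left them, time stands still between calls to the robot, and variables do not carry over. Pictures are saved under pics/ and viewed, about 12 in all and at most 16, crops included, and the job is handed in when it is done.

```bash
mkdir -p pics; python3 - <<'E'
from rig import bot, vision
import cv2, numpy as np
s=bot.read_state(); print(s['time_s'],s['position'],np.round(s['tcp_rot'],3),s['opening'],bot.grip_depth)
for n in("top","side","wrist"):
    im=vision.capture(n); cv2.imwrite(f"pics/{n}0.png",im[:,:,::-1]); np.save(f"pics/{n}0.npy",im)
    print(n,{k:np.round(v,4).tolist() for k,v in vision.camera_info(n).items()})
a=cv2.imread("pics/top0.png");b=cv2.imread("pics/side0.png")
E
```

```text
0.0 [0.14930891 0.60613078 0.22156336] [[-0.971  0.239 -0.001]
 [ 0.239  0.971 -0.002]
 [ 0.    -0.002 -1.   ]] 1.0011191946301161 -0.0187
top {'intrinsics': [[465.1524, 0.0, 263.3291], [0.0, 465.1524, 194.1364], [0.0, 0.0, 1.0]], 'dist': [0.0088, 0.0, 0.0, 0.0, 0.0], 'camera_from_world': [[-0.0027, -1.0, -0.0003, -0.0079], [0.9985, -0.0027, 0.0546, -0.5397], [-0.0546, -0.0002, 0.9985, -1.0465], [0.0, 0.0, 0.0, 1.0]]}
side {'intrinsics': [[403.3773, 0.0, 258.3748], [0.0, 403.3773, 189.2772], [0.0, 0.0, 1.0]], 'dist': [-0.0209, 0.0, 0.0, 0.0, 0.0], 'camera_from_world': [[-0.9969, -0.0768, -0.0157, 0.5532], [0.0278, -0.5329, 0.8457, -0.0453], [-0.0733, 0.8427, 0.5334, -0.8917], [0.0, 0.0, 0.0, 1.0]]}
wrist {'intrinsics': [[281.5622, 0.0, 252.848], [0.0, 281.5622, 198.1543], [0.0, 0.0, 1.0]], 'dist': [0.0108, 0.0, 0.0, 0.0, 0.0], 'mount': [[-0.0008, 0.9698, 0.244, 0.0656], [1.0, 0.0008, -0.0, 0.001], [-0.0002, 0.244, -0.9698, -0.1625], [0.0, 0.0, 0.0, 1.0]]}
```

View pics/top0.png

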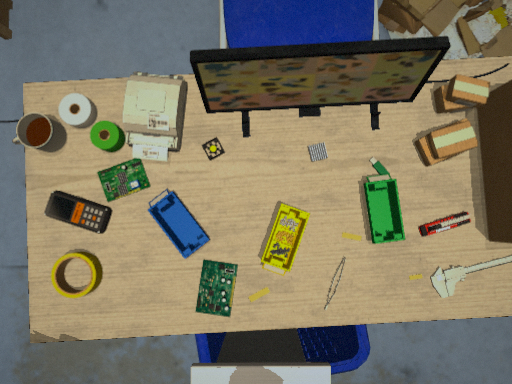

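View pics/side0.png

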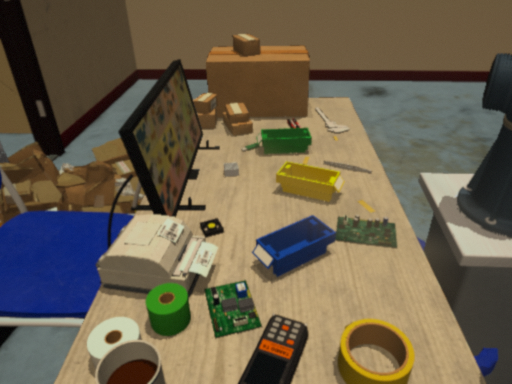

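Top view: the blue tray is at (179,222), yellow at (285,237), green at (383,208), the fan at (213,149) and the heat sink at (317,152). The last two lie close to the monitor's feet. The side view shows blue's white card at its left end (262,257). Next I'll enlarge crops and measure.

```bash
cat > h.py <<'E'
from rig import bot, vision
import cv2, numpy as np
def cam(n,s=None):
    i=vision.camera_info(n)
    if n=="wrist":
        T=np.eye(4);T[:3,:3]=s['tcp_rot'];T[:3,3]=s['position'];W=T@np.array(i['mount'])
    else: W=np.linalg.inv(i['camera_from_world'])
    return np.array(i['intrinsics']),np.array(i['dist']),W
def plane(c,px,z):
    K,d,W=c
    p=cv2.undistortPoints(np.array(px,float).reshape(-1,1,2),K,d)[:,0]
    r=np.c_[p[:,0],-p[:,1],-np.ones(len(p))]@W[:3,:3].T
    o=W[:3,3]; return o+r*((z-o[2])/r[:,2])[:,None]
def proj(c,P):
    K,d,W=c; q=(np.atleast_2d(P)-W[:3,3])@W[:3,:3]
    q=q*[1,-1,-1]; return cv2.projectPoints(q,np.zeros(3),np.zeros(3),K,d)[0][:,0]
def blob(im,name,lo=150):
    h=cv2.cvtColor(im,cv2.COLOR_RGB2HSV)
    R={'blue':((100,120,50),(125,255,255)),'yellow':((24,150,90),(34,255,255)),'green':((55,150,50),(80,255,255))}[name]
    m=cv2.inRange(h,*R); m=cv2.morphologyEx(m,cv2.MORPH_CLOSE,np.ones((3,3)))
    return m
def rect(P):
    (c,(a,b),t)=cv2.minAreaRect((P[:,:2]*1000).astype(np.float32))
    if a<b:a,b,t=b,a,t+90
    return np.round(c,1),round(a,1),round(b,1),round((t+90)%180-90,1)
E
python3 - <<'E'
from h import *
im=np.load("pics/top0.npy");c=cam("top")
for n,b in dict(blue=(140,180,220,265),yellow=(255,195,320,280),green=(355,172,410,250)).items():
    m=blob(im,n);k=np.zeros_like(m);k[b[1]:b[3],b[0]:b[2]]=m[b[1]:b[3],b[0]:b[2]]
    cs=max(cv2.findContours(k,0,2)[0],key=cv2.contourArea); print(n,rect(plane(c,cs[:,0],.05)))
for n,p,z in(("fan",(213,149),.015),("sink",(317.5,152.5),.02),("mon",(245,135),0),("mon2",(376,128),0)): print(n,plane(c,[p],z)[0].round(3))
cr=[cv2.resize(im[y:y+86,x:x+86],(390,290) if 0 else (290,290),interpolation=cv2.INTER_CUBIC) for x,y in((140,180),(245,192),(340,152),(180,110),(280,110))]
o=np.vstack([np.hstack([cr[0],cr[1]]),np.hstack([cr[2],np.hstack([cv2.resize(cr[3][:,:],(145,145)),cv2.resize(cr[4],(145,145))]).repeat(2,0)[:290]])])
cv2.imwrite("pics/z.png",o[:,:,::-1])
E
```

```text
blue (array([475., 180.]), 142.9, 68.7, 37.7)
yellow (array([438. , -54.8]), 148.9, 69.2, -19.8)
green (array([ 506.2, -273.6]), 145.6, 71.1, 7.6)
fan [0.644 0.106 0.015]
sink [ 0.634 -0.133  0.02 ]
mon [0.679 0.033 0.   ]
mon2 [ 0.694 -0.272  0.   ]
```

View pics/z.png

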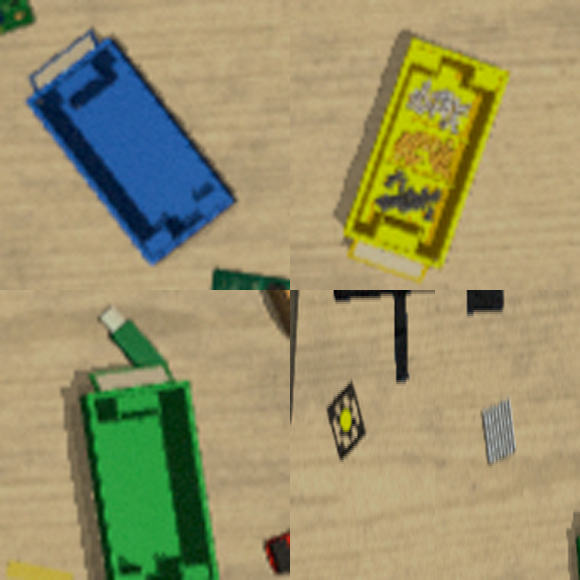

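Label ends: blue's is at upper left, so yaw is about 38°. Green's is at the top, about 8°, with a USB stick beside it. Yellow's is at the bottom, about 160°. Next I'll triangulate the monitor for clearance and get the yaws of the fan and heat sink.

```bash
cat >> h.py <<'E'
def goal(x,y,z,psi,s=None):
    "rows' shift/turn (mm, deg) from now to TCP x,y,z (m), tool down, jaw axis at psi deg"
    s=s or bot.read_state(); R=np.array(s['tcp_rot']);p=np.radians(psi)
    Y=np.array([np.cos(p),np.sin(p),0]);Z=np.array([0,0,-1.]);G=np.c_[np.cross(Y,Z),Y,Z]
    d=R.T@(np.array([x,y,z])-s['position'])*1000
    w=np.degrees(cv2.Rodrigues(R.T@G)[0].ravel())
    print("shift",d.round(1).tolist(),"turn",w.round(2).tolist(),"rows>",round(max(np.linalg.norm(d)/41.7,np.linalg.norm(w)/7.16),1))
def psi(s):
    R=np.array(s['tcp_rot']);return np.degrees(np.arctan2(R[1,1],R[0,1]))
E
python3 - <<'E'
from h import *
c,d=cam("top"),cam("side")
def tri(a,b):
    A=plane(c,[a],0)[0];o=c[2][:3,3];u=A-o;B=plane(d,[b],0)[0];q=d[2][:3,3];v=B-q
    t=np.linalg.lstsq(np.c_[u,-v],q-o,rcond=None)[0];P,Q=o+t[0]*u,q+t[1]*v
    return ((P+Q)/2).round(3),np.linalg.norm(P-Q).round(3)
print("near bottom",tri((207,111),(151,216)),"near top",tri((191,52),(124,131)),"far top",tri((447,40),(179,62)),"fan",tri((213,149),(211,227)),"sink",tri((317.5,152.5),(231,169)))
im=np.load("pics/top0.npy");h=cv2.cvtColor(im,cv2.COLOR_RGB2HSV)
k=np.zeros(im.shape[:2],np.uint8)
dark=(h[...,2]<75).astype(np.uint8)|((h[...,0]>22)&(h[...,0]<34)&(h[...,1]>180)).astype(np.uint8)
gray=(h[...,1]<45).astype(np.uint8)
for n,m,b,z in(("fan",dark,(198,137,228,163),.015),("sink",gray,(303,139,332,166),.02)):
    q=k.copy();q[b[1]:b[3],b[0]:b[2]]=m[b[1]:b[3],b[0]:b[2]];q=cv2.morphologyEx(q,3,np.ones((3,3)))
    cs=max(cv2.findContours(q,0,2)[0],key=cv2.contourArea);print(n,rect(plane(c,cs[:,0],z)))
goal(.62,.106,.14,70)
E
```

```text
near bottom (array([0.745, 0.122, 0.039]), np.float64(0.038)) near top (array([0.788, 0.123, 0.23 ]), np.float64(0.007)) far top (array([ 0.807, -0.35 ,  0.229]), np.float64(0.011)) fan (array([0.646, 0.107, 0.006]), np.float64(0.001)) sink (array([ 0.636, -0.134,  0.01 ]), np.float64(0.001))
fan (array([645.1, 106.6]), 40.4, 38.0, 28.5)
sink (array([ 636.6, -133.6]), 38.7, 37.5, -77.5)
shift [-576.7, -373.0, 82.3] turn [-0.1, -0.01, 6.15] rows> 16.6
```

```bash
python3 - <<'E'
from h import *
goal(.643,.106,.13,118.5)
E
```

```text
shift [-599.0, -367.4, 92.2] turn [-0.09, -0.05, -42.35] rows> 17.0
```

```bash
python3 -m jog '[[[-400,-245,0],[0,0,0],0],[[-400,-245,0],[0,0,0],0],[[-400,-245,0],[0,0,0],0],[[-400,-245,0],[0,0,0],0],[[-400,-245,0],[0,0,0],0],[[-400,-245,0],[0,0,0],0],[[-400,-245,0],[0,0,0],0],[[-400,-245,0],[0,0,0],0],[[-400,-245,0],[0,0,0],0],[[-400,-245,0],[0,0,0],0],[[-400,-245,0],[0,0,0],0],[[-400,-245,0],[0,0,0],0]]'
python3 -m jog '[[[-199,-122,92],[0,0,-42.3],0],[[-199,-122,92],[0,0,-42.3],0],[[-199,-122,92],[0,0,-42.3],0],[[-199,-122,92],[0,0,-42.3],0],[[-199,-122,92],[0,0,-42.3],0],[[-199,-122,92],[0,0,-42.3],0],[[-199,-122,92],[0,0,-42.3],0],[[-199,-122,92],[0,0,-42.3],0],[[-199,-122,92],[0,0,-42.3],0],[[-199,-122,92],[0,0,-42.3],0],[[-199,-122,92],[0,0,-42.3],0],[[-199,-122,92],[0,0,-42.3],0]]'
python3 - <<'E'
from h import *
s=bot.read_state();im=vision.capture("wrist");cv2.imwrite("pics/w1.png",im[:,:,::-1]);np.save("pics/w1.npy",im)
print(s['position'],psi(s)); c=cam("wrist",s)
print("fan proj",proj(c,[.645,.1066,.015]))
h=cv2.cvtColor(im,cv2.COLOR_RGB2HSV)
m=cv2.inRange(h,(23,170,100),(34,255,255));n,l,st,ce=cv2.connectedComponentsWithStats(m)
for i in range(1,n):
    if st[i,4]>60: print(st[i],ce[i].round(1),plane(c,[ce[i]],.013)[0].round(4))
E
```

```text
time_s: 1.15
position: [0.4841, 0.2691, 0.2226]
tcp_rot: [[-0.97, 0.244, 0.004], [0.244, 0.97, -0.001], [-0.004, -0.0, -1.0]]
force: [0.5, 0.5, -0.2]
opening: 0.999
time_s: 2.15
position: [0.6427, 0.1086, 0.1315]
tcp_rot: [[-0.878, -0.478, 0.001], [-0.478, 0.878, 0.0], [-0.001, -0.0, -1.0]]
force: [0.2, -1.5, 0.4]
opening: 1.0
[0.64268155 0.10856067 0.13147023] 118.54295140685446
fan proj [[249.83066045 194.30916946]]
```

View pics/w1.png

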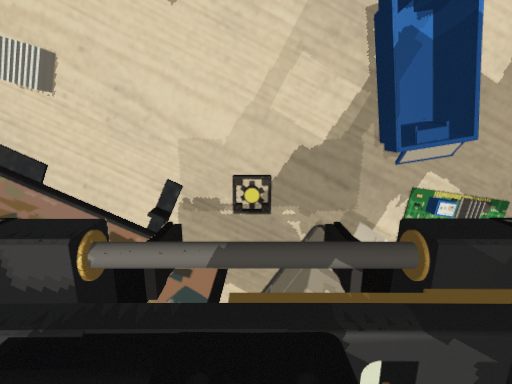

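Wrist view: the fan is at (252,195), square to the jaws. The monitor's foot (165,205) and lower edge (0,150)–(150,230) lie to the lower left, so I'm checking that clearance next.

```bash
python3 - <<'E'
from h import *
s=bot.read_state();im=np.load("pics/w1.npy");c=cam("wrist",s);R=s['tcp_rot'];p=s['position']
for z in(.03,.05,.07): print(z,plane(c,[(0,152),(75,192),(150,230)],z).round(3).tolist(), ((plane(c,[(0,152),(75,192),(150,230)],z)-p)@R).round(3)[:,:2].tolist())
print("foot",((plane(c,[(152,232),(175,182)],.01)-p)@R).round(3).tolist())
g=cv2.cvtColor(im,cv2.COLOR_RGB2GRAY);q=np.zeros_like(g);q[168:222,222:282]=(g[168:222,222:282]<60)*255
q=cv2.morphologyEx(q,cv2.MORPH_CLOSE,np.ones((9,9)));cs=max(cv2.findContours(q,0,2)[0],key=cv2.contourArea)
print(cv2.boundingRect(cs)); r=rect(plane(c,cs[:,0],.015));print(r)
goal(r[0][0]/1e3,r[0][1]/1e3,.004,118.5)
E
```

```text
0.03 [[0.716, -0.116, 0.03], [0.72, -0.043, 0.03], [0.721, 0.035, 0.03]] [[0.043, -0.232], [0.005, -0.17], [-0.034, -0.102]]
0.05 [[0.706, -0.102, 0.05], [0.71, -0.034, 0.05], [0.711, 0.038, 0.05]] [[0.044, -0.215], [0.009, -0.157], [-0.026, -0.094]]
0.07 [[0.697, -0.087, 0.07], [0.699, -0.025, 0.07], [0.701, 0.041, 0.07]] [[0.046, -0.197], [0.014, -0.144], [-0.019, -0.086]]
foot [[-0.044, -0.108, 0.121], [0.011, -0.079, 0.121]]
(233, 175, 38, 39)
(array([644.4, 107.9]), 39.7, 38.1, 28.5)
shift [-1.1, -1.1, 127.4] turn [-0.02, 0.04, 0.03] rows> 3.1
```

```bash
python3 -m jog '[[[4,-1,30],[0,0,0],0],[[4,-1,60],[0,0,0],0],[[4,-1,80],[0,0,0],0],[[4,-1,95],[0,0,0],0],[[4,-1,105],[0,0,0],0],[[4,-1,113],[0,0,0],0],[[4,-1,120],[0,0,0],0],[[4,-1,125],[0,0,0],0],[[4,-1,127],[0,0,0],0],[[4,-1,127],[0,0,0],0]]'
python3 -m jog '[[[0,0,0],[0,0,0],1],[[0,0,0],[0,0,0],1],[[0,0,0],[0,0,0],1],[[0,0,0],[0,0,0],1],[[0,0,0],[0,0,0],1],[[0,0,0],[0,0,0],1],[[0,0,0],[0,0,0],1],[[0,0,0],[0,0,0],1],[[0,0,0],[0,0,0],1],[[0,0,0],[0,0,0],1],[[0,0,0],[0,0,0],1],[[0,0,0],[0,0,0],1]]'
```

```text
time_s: 3.03
position: [0.6404, 0.1043, 0.0036]
tcp_rot: [[-0.879, -0.476, 0.0], [-0.476, 0.879, 0.0], [-0.0, -0.0, -1.0]]
force: [0.6, -0.4, 0.7]
opening: 0.998
time_s: 4.03
position: [0.6402, 0.1043, 0.0036]
tcp_rot: [[-0.879, -0.476, -0.0], [-0.476, 0.879, 0.0], [0.0, 0.0, -1.0]]
force: [-0.4, -0.7, 1.3]
opening: 0.454
```

```bash
python3 -m jog '[[[0,0,-10],[0,0,0],1],[[0,0,-25],[0,0,0],1],[[0,0,-50],[0,0,0],1],[[10,0,-75],[0,0,0],1],[[30,0,-100],[0,0,0],1],[[50,0,-120],[0,0,0],1],[[60,0,-130],[0,0,0],1],[[60,0,-130],[0,0,0],1]]'
python3 - <<'E'
from h import *
s=bot.read_state();print(s['opening'])
goal(.475,.180,.14,37.7)
E
```

```text
time_s: 4.7
position: [0.587, 0.075, 0.1363]
tcp_rot: [[-0.88, -0.476, 0.003], [-0.476, 0.88, -0.0], [-0.002, -0.002, -1.0]]
force: [-0.3, 1.1, -1.4]
opening: 0.459
0.45858433848867725
shift [48.6, 145.6, -4.0] turn [0.01, 0.18, 80.7] rows> 11.3
```

```bash
python3 -m jog '[[[4,13,0],[0,0,7],1],[[9,27,0],[0,0,14],1],[[13,40,0],[0,0,21],1],[[18,54,-1],[0,0,28],1],[[22,67,-1],[0,0,35],1],[[26,80,-2],[0,0,42],1],[[31,94,-2],[0,0,49],1],[[35,107,-3],[0,0,56],1],[[40,120,-3],[0,0,63],1],[[44,133,-4],[0,0,70],1],[[49,146,-4],[0,0,77],1],[[49,146,-4],[0,0,80.7],1]]'
python3 -m jog '[[[0,0,0],[0,0,0],1],[[0,0,0],[0,0,0],1],[[0,0,0],[0,0,0],1]]'
python3 - <<'E'
from h import *
s=bot.read_state();im=vision.capture("wrist");cv2.imwrite("pics/w2.png",im[:,:,::-1]);np.save("pics/w2.npy",im)
print(s['position'],psi(s),s['opening']); c=cam("wrist",s)
m=blob(im,"blue");cs=max(cv2.findContours(m,0,2)[0],key=cv2.contourArea)
r=rect(plane(c,cs[:,0],.05));print(r)
E
```

```text
time_s: 5.7
position: [0.4725, 0.1824, 0.1363]
tcp_rot: [[-0.609, 0.793, -0.004], [0.793, 0.609, 0.0], [0.003, -0.003, -1.0]]
force: [0.0, -0.9, -1.6]
opening: 0.454
time_s: 5.95
position: [0.4756, 0.1808, 0.1371]
tcp_rot: [[-0.613, 0.79, 0.0], [0.79, 0.613, 0.0], [-0.0, 0.0, -1.0]]
force: [-1.1, 0.3, -0.5]
opening: 0.456
[0.47563478 0.18077178 0.13706983] 37.821235506116146 0.45567830843793267
(array([473.2, 184.6]), 143.4, 68.7, 37.3)
```

View pics/w2.png

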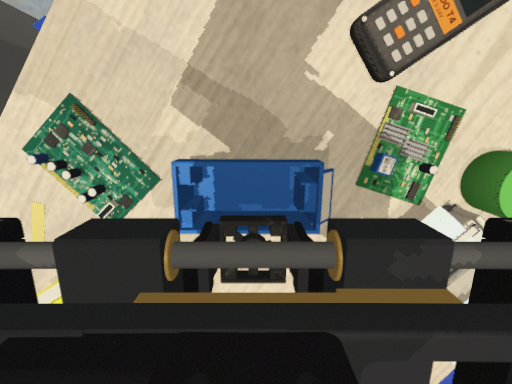

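The far rim corners are at (173,160) and (323,160), and the near side is hidden. I'll measure from those corners at z=0.05.

```bash
python3 - <<'E'
from h import *
s=bot.read_state();im=np.load("pics/w2.npy");c=cam("wrist",s)
m=blob(im,"blue")
rows=[np.argmax(m[100:260,x]>0)+100 for x in range(190,311,10)];print(rows)
for y in(165,170,175): 
    x=np.where(m[y,150:335])[0]+150;print(y,x.min(),x.max())
P=plane(c,[(172.5,160),(323.5,160)],.05);print(P.round(4),np.linalg.norm(P[1]-P[0]))
d=P[1]-P[0];a=np.degrees(np.arctan2(d[1],d[0]));n=np.array([d[1],-d[0],0])/np.linalg.norm(d)
C=P.mean(0)+.034*n;print(a,C)
goal(C[0],C[1],.06,a,s)
E
```

```text
[np.int64(160), np.int64(160), np.int64(160), np.int64(160), np.int64(160), np.int64(160), np.int64(160), np.int64(160), np.int64(160), np.int64(160), np.int64(160), np.int64(160), np.int64(160)]
165 172 323
170 172 332
175 173 322
[[0.3969 0.1682 0.05  ]
 [0.5023 0.2499 0.05  ]] 0.13335009162719105
37.745759006615714 [0.47042247 0.18216368 0.05      ]
shift [4.4, -3.1, 77.2] turn [0.0, 0.0, 0.05] rows> 1.9
```

```bash
python3 -m jog '[[[9,-3,20],[0,0,0],1],[[9,-3,45],[0,0,0],1],[[9,-3,65],[0,0,0],1],[[9,-3,80],[0,0,0],1],[[9,-3,92],[0,0,0],1],[[9,-3,102],[0,0,0],1],[[9,-3,111],[0,0,0],1],[[9,-3,118],[0,0,0],1],[[9,-3,124],[0,0,0],1],[[9,-3,128],[0,0,0],1],[[9,-3,129],[0,0,0],1]]'
```

```text
time_s: 6.92
position: [0.467, 0.186, 0.0081]
tcp_rot: [[-0.612, 0.791, -0.0], [0.791, 0.612, -0.0], [0.0, -0.0, -1.0]]
force: [-0.3, 0.8, 0.5]
opening: 0.453
```

```bash
python3 -m jog '[[[0,0,0],[0,0,0],0.38],[[0,0,0],[0,0,0],0.38],[[0,0,0],[0,0,0],0.38],[[0,0,0],[0,0,0],0.38],[[0,0,0],[0,0,0],0.38],[[0,0,-15],[0,0,0],0.38],[[0,0,-40],[0,0,0],0.38],[[0,0,-70],[0,0,0],0.3],[[0,0,-110],[0,0,0],0],[[0,0,-134],[0,0,0],0],[[0,0,-134],[0,0,0],0]]'
python3 - <<'E'
from h import *
s=bot.read_state();goal(.4715,.1815,.14,-52.3)
E
```

```text
time_s: 7.83
position: [0.4704, 0.1867, 0.1476]
tcp_rot: [[-0.612, 0.791, 0.011], [0.791, 0.612, 0.002], [-0.005, 0.01, -1.0]]
force: [0.5, -0.6, 0.1]
opening: 0.836
shift [-4.8, -2.4, 7.6] turn [0.68, -0.2, 90.06] rows> 12.6
```

```bash
python3 -m jog '[[[-4,-2,2],[0,0,90],0],[[-4,-2,2],[0,0,90],0],[[-4,-2,2],[0,0,90],0],[[-4,-2,2],[0,0,90],0],[[-4,-2,2],[0,0,90],0],[[-4,-2,2],[0,0,90],0],[[-4,-2,2],[0,0,90],0],[[-4,-2,2],[0,0,90],0],[[-4,-2,2],[0,0,90],0],[[-4,-2,2],[0,0,90],0],[[-4,-2,2],[0,0,90],0],[[-4,-2,2],[0,0,90],0]]'
python3 -m jog '[[[0,0,0],[0,0,0.7],0],[[0,0,0],[0,0,0.7],0],[[0,0,0],[0,0,0.7],0],[[0,0,0],[0,0,0.7],0]]'
python3 - <<'E'
from h import *
s=bot.read_state();im=vision.capture("wrist");cv2.imwrite("pics/w3.png",im[:,:,::-1]);np.save("pics/w3.npy",im)
print(s['position'],psi(s),s['opening'])
E
```

```text
time_s: 8.83
position: [0.4672, 0.1815, 0.1399]
tcp_rot: [[0.75, 0.662, -0.001], [0.662, -0.75, -0.0], [-0.001, -0.001, -1.0]]
force: [0.3, 0.4, -0.2]
opening: 1.002
time_s: 9.17
position: [0.4677, 0.1816, 0.1403]
tcp_rot: [[0.752, 0.659, -0.0], [0.659, -0.752, -0.0], [-0.0, -0.0, -1.0]]
force: [0.4, 0.0, -0.4]
opening: 1.003
[0.46768212 0.18158702 0.14034274] -48.79462985050646 1.0026601077133972
```

View pics/w3.png

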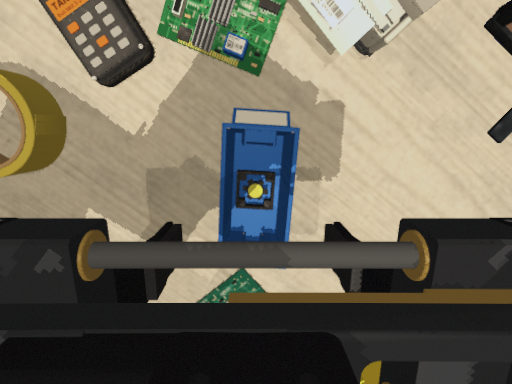

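The fan lies flat in the blue tray at (256,190). The turn stopped 3.5° short, so I'll finish it and then squeeze blue to centre and align it to the tool.

```bash
python3 - <<'E'
from h import *
s=bot.read_state();im=np.load("pics/w3.npy");c=cam("wrist",s)
m=blob(im,"blue")
P=plane(c,[(222.5,124),(299,129)],.05);print(P.round(4),np.linalg.norm(P[1]-P[0]))
d=P[0]-P[1];n=np.array([-d[1],d[0],0])/np.linalg.norm(d);n=n if n[0]<0 else -n
C=P.mean(0)+.068*n;a=np.degrees(np.arctan2(-d[1],-d[0]));print(C,a)
goal(C[0],C[1],.026,-52.3)
E
```

```text
[[0.5032 0.2477 0.05  ]
 [0.5438 0.1948 0.05  ]] 0.06668441290595868
[0.46958313 0.17986224 0.05      ] -52.48609551802993
shift [0.2, 2.5, 114.4] turn [-0.01, 0.01, 3.49] rows> 2.7
```

```bash
python3 -m jog '[[[0,2.5,25],[0,0,3.5],0],[[0,2.5,50],[0,0,3.5],0],[[0,2.5,70],[0,0,3.5],0],[[0,2.5,85],[0,0,3.5],0],[[0,2.5,96],[0,0,3.5],0],[[0,2.5,105],[0,0,3.5],0],[[0,2.5,112],[0,0,3.5],0],[[0,2.5,114],[0,0,3.5],0],[[0,2.5,114],[0,0,3.5],0]]'
python3 -m jog '[[[0,0,0],[0,0,0],1],[[0,0,0],[0,0,0],1],[[0,0,0],[0,0,0],1],[[0,0,0],[0,0,0],1],[[0,0,0],[0,0,0],1],[[0,0,0],[0,0,0],1],[[0,0,0],[0,0,0],1],[[0,0,0],[0,0,0],1],[[0,0,0],[0,0,0],1]]'
python3 -m jog '[[[0,0,0],[0,0,0],0],[[0,0,0],[0,0,0],0],[[0,0,0],[0,0,0],0],[[0,0,0],[0,0,0],0],[[0,0,0],[0,0,0],0],[[0,0,-20],[0,0,0],0],[[0,0,-50],[0,0,0],0],[[0,0,-85],[0,0,0],0],[[0,0,-114],[0,0,0],0],[[0,0,-114],[0,0,0],0],[[0,0,-114],[0,0,0],0],[[0,0,-114],[0,0,0],0]]'
python3 - <<'E'
from h import *
s=bot.read_state();im=vision.capture("wrist");np.save("pics/blue.npy",im)
import json;json.dump({k:np.array(s[k]).tolist() for k in('position','tcp_rot','joint_positions')},open("blue.json","w"))
print(s['position'],psi(s),s['joint_positions'])
m=blob(im,"blue")
print([int(np.argmax(m[60:240,x]>0)+60) for x in range(225,300,5)])
for y in(130,140,160,180,200): 
    x=np.where(m[y,150:335])[0]+150;print(y,x.min(),x.max())
E
```

```text
time_s: 9.97
position: [0.4694, 0.1797, 0.0263]
tcp_rot: [[0.792, 0.61, -0.001], [0.61, -0.792, -0.0], [-0.0, -0.0, -1.0]]
force: [0.6, 0.1, 0.5]
opening: 0.998
time_s: 10.72
position: [0.4699, 0.1798, 0.0271]
tcp_rot: [[0.792, 0.61, 0.001], [0.61, -0.792, 0.0], [0.001, 0.0, -1.0]]
force: [-0.5, 0.5, 6.4]
opening: 0.781
time_s: 11.72
position: [0.4689, 0.1796, 0.1402]
tcp_rot: [[0.792, 0.61, -0.001], [0.61, -0.792, -0.0], [-0.001, -0.0, -1.0]]
force: [-0.2, 0.5, -0.3]
opening: 0.999
[0.46886548 0.17961263 0.14015853] -52.39906851791373 [ 8.18887787e+00  2.80341331e+01  1.04152319e+02 -6.10079012e-04
  4.78702357e+01  6.05883440e+01]
[118, 60, 124, 124, 124, 124, 124, 124, 124, 124, 124, 110, 125, 125, 60]
130 215 291
140 216 291
160 216 290
180 217 289
200 218 289
```

```bash
python3 - <<'E'
from h import *
goal(.49,-.045,.17,22.6);goal(.506,-.274,.14,97.6)
E
```

```text
shift [-120.0, 191.0, -30.4] turn [-0.14, 0.06, -75.0] rows> 10.5
shift [-247.0, 382.3, -0.4] turn [-0.19, -0.05, -150.0] rows> 20.9
```

```bash
python3 -m jog '[[[-120,191,-30],[0,0,-75],0],[[-120,191,-30],[0,0,-75],0],[[-120,191,-30],[0,0,-75],0],[[-120,191,-30],[0,0,-75],0],[[-120,191,-30],[0,0,-75],0],[[-120,191,-30],[0,0,-75],0],[[-120,191,-30],[0,0,-75],0],[[-120,191,-30],[0,0,-75],0],[[-120,191,-30],[0,0,-75],0],[[-120,191,-30],[0,0,-75],0],[[-120,191,-30],[0,0,-75],0],[[-120,191,-30],[0,0,-75],0]]'
python3 -m jog '[[[-217,-73,30],[0,0,-75],0],[[-217,-73,30],[0,0,-75],0],[[-217,-73,30],[0,0,-75],0],[[-217,-73,30],[0,0,-75],0],[[-217,-73,30],[0,0,-75],0],[[-217,-73,30],[0,0,-75],0],[[-217,-73,30],[0,0,-75],0],[[-217,-73,30],[0,0,-75],0],[[-217,-73,30],[0,0,-75],0],[[-217,-73,30],[0,0,-75],0],[[-217,-73,30],[0,0,-75],0],[[-217,-73,30],[0,0,-75],0]]'
python3 -m jog '[[[0,0,0],[0,0,0],0],[[0,0,0],[0,0,0],0],[[0,0,0],[0,0,0],0]]'
python3 - <<'E'
from h import *
s=bot.read_state();im=vision.capture("wrist");cv2.imwrite("pics/w4.png",im[:,:,::-1]);np.save("pics/w4.npy",im)
print(s['position'],psi(s),s['joint_positions'])
m=blob(im,"green")
for x in range(225,300,5): print(int(np.argmax(m[60:240,x]>0)+60),end=' ')
for y in(130,140,160,180,200): 
    x=np.where(m[y,150:335])[0]+150;print(y,x.min() if len(x) else 0,x.max() if len(x) else 0)
goal(.506,-.274,.14,97.6)
E
```

```text
time_s: 12.77
position: [0.4897, -0.0446, 0.1686]
tcp_rot: [[-0.388, 0.922, -0.004], [0.922, 0.388, 0.001], [0.003, -0.003, -1.0]]
force: [0.2, 0.3, 1.0]
opening: 1.0
time_s: 13.77
position: [0.5059, -0.2725, 0.1384]
tcp_rot: [[-0.991, -0.134, -0.003], [-0.134, 0.991, 0.003], [0.003, 0.003, -1.0]]
force: [-0.1, 0.0, 0.1]
opening: 0.998
time_s: 14.02
position: [0.5067, -0.2729, 0.1399]
tcp_rot: [[-0.991, -0.131, -0.001], [-0.131, 0.991, 0.001], [0.001, 0.001, -1.0]]
force: [0.4, 0.2, -0.0]
opening: 1.002
[ 0.50673147 -0.2729231   0.13988671] 97.52608282114458 [-3.94263703e+01  3.26438193e+01  9.36846274e+01  2.36700327e-04
  5.37463101e+01 -1.36952618e+02]
116 116 116 116 116 116 116 116 116 116 116 116 116 60 60 130 216 264
140 217 285
160 214 288
180 215 287
200 216 286
shift [1.0, -0.9, 0.1] turn [0.03, -0.03, -0.05] rows> 0.0
```

View pics/w4.png

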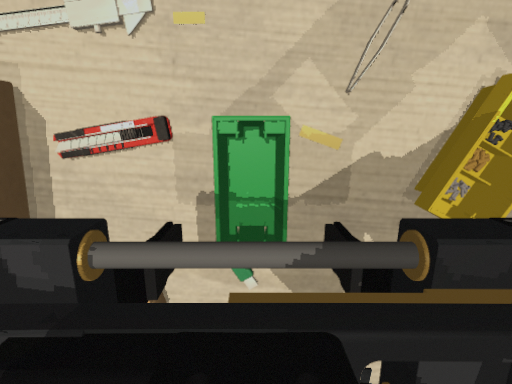

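Green's plain-end rim is at row 116, columns 213–290, square to the tool, and blue's was at 124.3. I'll work out the shift that gives it the same relative position.

```bash
python3 - <<'E'
from h import *
import json
def tl(s,px): return ((plane(cam("wrist",s),px,.05)-s['position'])@np.array(s['tcp_rot'])*1000)[:,:2].round(2)
b=json.load(open("blue.json"));b={k:np.array(v) for k,v in b.items()};s=bot.read_state()
def edges(im,n):
    m=blob(im,n);m[:,:150]=0;m[:,340:]=0;o=[]
    r=[int(np.argmax(m[112:240,x]>0)+112) for x in range(235,270)]
    top=np.median(r); 
    for y in range(int(top)+3,int(top)+10):
        x=np.where(m[y])[0];o.append((x.min(),x.max()+1))
    return top,np.median(o,0)
B=np.load("pics/blue.npy");G=np.load("pics/w4.npy")
tb,cb=edges(B,"blue");tg,cg=edges(G,"green");print(tb,cb,tg,cg)
print("blue",tl(b,[(cb[0],tb),(cb[1],tb)]),"green",tl(s,[(cg[0],tg),(cg[1],tg)]))
# subpixel check: grayscale profiles at column 250
for n,I in(("b",B),("g",G)): print(n,cv2.cvtColor(I,cv2.COLOR_RGB2HSV)[108:132:1,250].tolist())
E
```

```text
124.0 [215. 292.] 116.0 [216. 290.]
blue [[ 68.07 -32.09]
 [ 68.02  34.64]] green [[ 74.72 -31.01]
 [ 74.67  32.71]]
b [[18, 34, 136], [108, 110, 116], [109, 87, 120], [19, 24, 151], [21, 48, 182], [21, 46, 182], [20, 48, 182], [21, 46, 182], [21, 48, 182], [20, 48, 182], [20, 48, 182], [20, 46, 182], [21, 46, 182], [21, 46, 182], [20, 46, 181], [18, 30, 154], [108, 137, 123], [107, 192, 130], [106, 181, 134], [106, 174, 139], [107, 173, 137], [107, 179, 127], [107, 176, 122], [107, 176, 133]]
g [[20, 59, 178], [19, 61, 175], [20, 62, 172], [19, 62, 173], [19, 61, 176], [19, 61, 176], [19, 60, 173], [38, 71, 154], [65, 156, 152], [65, 143, 155], [65, 134, 164], [65, 139, 156], [64, 146, 119], [66, 183, 57], [65, 170, 57], [65, 174, 57], [66, 171, 58], [65, 170, 57], [66, 169, 80], [66, 160, 102], [66, 161, 103], [66, 159, 104], [64, 146, 133], [65, 137, 162]]
```

```bash
python3 -m jog '[[[6.7,-1,25],[0,0,0],0],[[6.7,-1,50],[0,0,0],0],[[6.7,-1,70],[0,0,0],0],[[6.7,-1,85],[0,0,0],0],[[6.7,-1,96],[0,0,0],0],[[6.7,-1,105],[0,0,0],0],[[6.7,-1,112],[0,0,0],0],[[6.7,-1,114],[0,0,0],0],[[6.7,-1,114],[0,0,0],0]]'
python3 -m jog '[[[0,0,0],[0,0,0],1],[[0,0,0],[0,0,0],1],[[0,0,0],[0,0,0],1],[[0,0,0],[0,0,0],1],[[0,0,0],[0,0,0],1],[[0,0,0],[0,0,0],1],[[0,0,0],[0,0,0],1],[[0,0,0],[0,0,0],1],[[0,0,0],[0,0,0],1],[[0,0,0],[0,0,0],1]]'
python3 -m jog '[[[0,0,-3],[0,0,0],1],[[0,0,-10],[0,0,0],1],[[0,0,-25],[0,0,0],1],[[0,0,-50],[0,0,0],1],[[0,0,-80],[0,0,0],1],[[0,0,-110],[0,0,0],1],[[0,0,-140],[0,0,0],1],[[0,0,-165],[0,0,0],1],[[0,0,-174],[0,0,0],1],[[0,0,-174],[0,0,0],1],[[0,0,-174],[0,0,0],1]]'
python3 - <<'E'
from h import *
s=bot.read_state();im=vision.capture("wrist");cv2.imwrite("pics/w5.png",im[:,:,::-1])
print(s['position'],psi(s),s['opening'])
c=cam("wrist",s);m=blob(im,"green")
print([int(np.argmax(m[60:240,x]>0)+60) for x in range(200,310,10)])
goal(.4899,-.0446,.2,22.6)
E
```

```text
time_s: 14.82
position: [0.5006, -0.2751, 0.0264]
tcp_rot: [[-0.991, -0.132, -0.0], [-0.132, 0.991, 0.0], [0.0, 0.0, -1.0]]
force: [0.3, -0.1, -0.3]
opening: 1.0
time_s: 15.65
position: [0.5008, -0.2753, 0.0271]
tcp_rot: [[-0.991, -0.132, 0.001], [-0.132, 0.991, -0.001], [-0.001, -0.001, -1.0]]
force: [0.0, 0.6, 5.5]
opening: 0.779
time_s: 16.57
position: [0.5, -0.2746, 0.2]
tcp_rot: [[-0.991, -0.132, -0.001], [-0.132, 0.991, 0.001], [0.001, 0.001, -1.0]]
force: [0.3, -0.2, -0.7]
opening: 0.776
[ 0.49998221 -0.27463316  0.20000464] 97.60186769684313 0.7755413605194181
[121, 120, 120, 121, 128, 128, 120, 120, 120, 120, 120]
shift [-20.9, 228.9, -0.5] turn [0.04, -0.2, 75.0] rows> 10.5
```

View pics/w5.png

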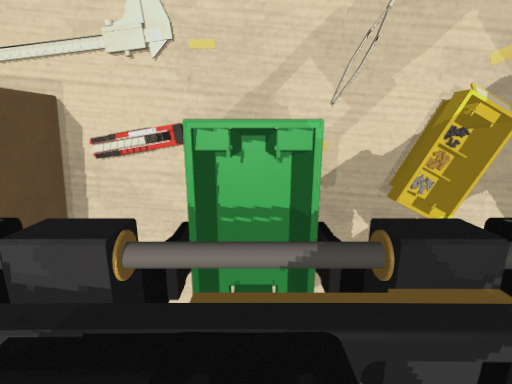

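Green is held level, with its plain-end rim at row 120. Carrying it over blue.

```bash
python3 -m jog '[[[-2,19,0],[0,0,6.5],1],[[-4,38,0],[0,0,13],1],[[-5,57,0],[0,0,19.5],1],[[-7,76,0],[0,0,26],1],[[-9,95,0],[0,0,32.5],1],[[-11,114,0],[0,0,39],1],[[-12,133,0],[0,0,45.5],1],[[-14,152,0],[0,0,52],1],[[-16,171,0],[0,0,58.5],1],[[-18,190,0],[0,0,65],1],[[-20,210,0],[0,0,71],1],[[-21,229,0],[0,0,75],1]]'
python3 - <<'E'
from h import *
s=bot.read_state()
goal(.4693,.1797,.2,-52.4)
E
```

```text
time_s: 17.62
position: [0.4895, -0.0439, 0.1983]
tcp_rot: [[-0.38, 0.925, -0.005], [0.925, 0.38, 0.002], [0.003, -0.004, -1.0]]
force: [-0.0, 0.2, 0.0]
opening: 0.78
shift [214.5, 66.2, -1.3] turn [-0.31, -0.03, 74.72] rows> 10.4
```

```bash
python3 -m jog '[[[18,6,0],[0,0,6.5],1],[[36,11,0],[0,0,13],1],[[54,17,0],[0,0,19.5],1],[[72,22,0],[0,0,26],1],[[90,28,0],[0,0,32.5],1],[[108,33,0],[0,0,39],1],[[126,39,0],[0,0,45.5],1],[[144,44,0],[0,0,52],1],[[162,50,0],[0,0,58.5],1],[[180,55,0],[0,0,65],1],[[198,61,0],[0,0,71],1],[[214.5,66.2,0],[0,0,75],1]]'
python3 -m jog '[[[0,0,0],[0,0,0],1],[[0,0,0],[0,0,0],1],[[0,0,0],[0,0,0],1],[[0,0,0],[0,0,0],1]]'
python3 - <<'E'
from h import *
ps=[]
s=bot.read_state()
import json
print(s['position'],psi(s))
im=vision.capture("wrist");m=blob(im,"green");c=cam("wrist",s)
r=[int(np.argmax(m[60:240,x]>0)+60) for x in range(200,310,10)];print(r)
print(((plane(c,[(250,120.0)],s['position'][2]+.023)-s['position'])@s['tcp_rot']*1000).round(1))
goal(.4693,.1797,.2,-52.4)
E
```

```text
time_s: 18.62
position: [0.4679, 0.179, 0.1982]
tcp_rot: [[0.795, 0.607, -0.005], [0.607, -0.795, -0.001], [-0.004, -0.003, -1.0]]
force: [-0.6, 0.1, -0.1]
opening: 0.778
time_s: 18.95
position: [0.4693, 0.1773, 0.1997]
tcp_rot: [[0.792, 0.61, -0.002], [0.61, -0.792, -0.001], [-0.002, -0.001, -1.0]]
force: [1.1, 0.6, -1.0]
opening: 0.778
[0.46933404 0.17726124 0.19973083] -52.39927127115755
[120, 120, 120, 120, 60, 63, 120, 120, 120, 120, 120]
[[ 70.8  -1.5 -23.1]]
shift [1.3, -2.1, -0.0] turn [-0.03, 0.07, -0.03] rows> 0.1
```

```bash
for i in 1 2 3 4; do python3 -m jog '[[[0,0,0],[0,0,0],1]]' | grep position; done
python3 - <<'E'
from h import *
goal(.4694-.0006,.1797-.0005,.1,-52.4)
E
```

```text
position: [0.4697, 0.1773, 0.2003]
position: [0.4698, 0.1775, 0.2005]
position: [0.4698, 0.1777, 0.2006]
position: [0.4698, 0.1779, 0.2007]
shift [-0.0, -1.7, 100.7] turn [0.01, -0.01, -0.02] rows> 2.4
```

```bash
python3 -m jog '[[[0,-1,20],[0,0,0],1],[[0,-1,45],[0,0,0],1],[[0,-1,70],[0,0,0],1],[[0,-1,90],[0,0,0],1],[[0,-1,105],[0,0,0],1],[[0,-1,112],[0,0,0],1],[[0,-1,112],[0,0,0],1],[[0,-1,112],[0,0,0],1],[[0,-1,112],[0,0,0],1],[[0,-1,112],[0,0,0],1],[[0,-1,112],[0,0,0],1]]'
python3 - <<'E'
from h import *
im=vision.capture("side")[190:290,230:360];cv2.imwrite("pics/s1.png",cv2.resize(im,(780,600),interpolation=3)[:,:,::-1])
goal(.4694-.0006,.1797-.0005,.1,-52.4)
E
```

```text
time_s: 20.25
position: [0.4698, 0.1791, 0.0895]
tcp_rot: [[0.792, 0.61, 0.002], [0.61, -0.792, 0.0], [0.002, 0.001, -1.0]]
force: [0.4, 0.0, -1.1]
opening: 0.779
shift [-0.6, -0.6, -10.6] turn [0.05, -0.09, 0.01] rows> 0.3
```

View pics/s1.png

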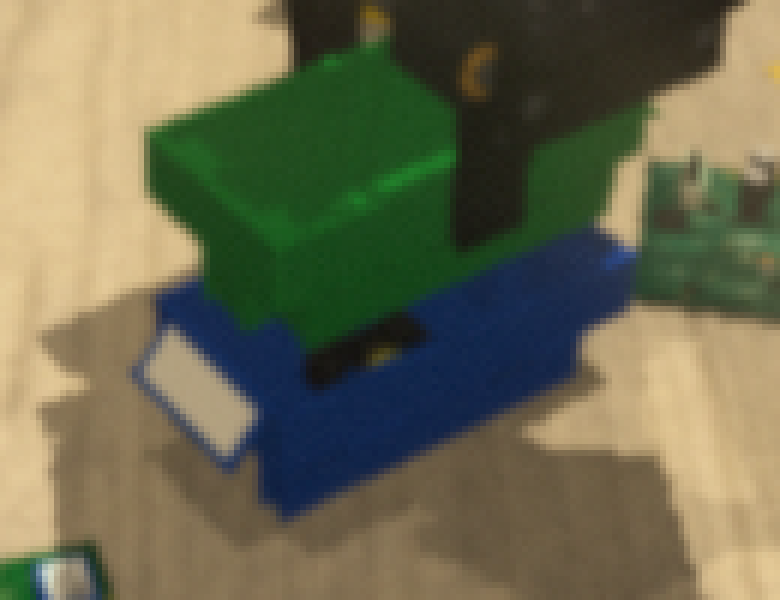

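Green's plain end is over blue's label end and the two are lined up. Lowering slowly while watching the force.

```bash
python3 -m jog '[[[-0.5,-0.5,4],[0,0,0],1],[[-0.5,-0.5,8],[0,0,0],1],[[-0.5,-0.5,12],[0,0,0],1],[[-0.5,-0.5,14],[0,0,0],1],[[-0.5,-0.5,15],[0,0,0],1],[[-0.5,-0.5,16],[0,0,0],1],[[-0.5,-0.5,16],[0,0,0],1]]';  python3 -m jog '[[[0,0,1],[0,0,0],1],[[0,0,2],[0,0,0],1],[[0,0,2.5],[0,0,0],1],[[0,0,2.5],[0,0,0],1],[[0,0,2.5],[0,0,0],1]]'
```

```text
time_s: 20.88
position: [0.4683, 0.179, 0.0722]
tcp_rot: [[0.792, 0.61, -0.001], [0.61, -0.792, -0.0], [-0.0, -0.0, -1.0]]
force: [0.5, -0.6, -0.7]
opening: 0.781
time_s: 21.3
position: [0.4686, 0.1791, 0.0711]
tcp_rot: [[0.792, 0.61, 0.001], [0.61, -0.792, 0.0], [0.001, 0.0, -1.0]]
force: [-1.6, 1.1, 6.8]
opening: 0.779
```

Contact at TCP z=0.0711 puts the underside at about 44 mm, so it's seated. I'll take a reference picture in the grip, then release and rise.

```bash
cat >> h.py <<'E'
def rim(im,n,c0=235,c1=270):
    m=blob(im,n);m[:,:150]=0;m[:,345:]=0
    t=np.median([np.argmax(m[105:240,x]>0)+105 for x in range(c0,c1)]);o=[]
    for y in range(int(t)+3,int(t)+9):
        x=np.where(m[y])[0];o.append((x.min(),x.max()+1))
    return t,np.median(o,0)
E
python3 - <<'E'
from h import *
im=vision.capture("wrist");np.save("pics/greengrip.npy",im);m=blob(im,"green")
print([int(np.argmax(m[60:240,x]>0)+60) for x in range(200,310,10)])
for y in(124,126):
    x=np.where(m[y,150:335])[0]+150;print(y,x.min(),x.max())
E
python3 -m jog '[[[0,0,-1],[0,0,0],0],[[0,0,-1],[0,0,0],0],[[0,0,-1],[0,0,0],0],[[0,0,-1],[0,0,0],0],[[0,0,-1],[0,0,0],0],[[0,0,-20],[0,0,0],0],[[0,0,-50],[0,0,0],0],[[0,0,-85],[0,0,0],0],[[0,0,-114],[0,0,0],0],[[0,0,-114],[0,0,0],0],[[0,0,-114],[0,0,0],0],[[0,0,-114],[0,0,0],0]]'
python3 - <<'E'
from h import *
import json
s=bot.read_state();im=vision.capture("wrist");np.save("pics/greenhov.npy",im);m=blob(im,"green");cv2.imwrite("pics/w6.png",im[:,:,::-1])
json.dump({k:np.array(s[k]).tolist() for k in('position','tcp_rot')},open("green.json","w"))
print(s['position'],psi(s),[int(np.argmax(m[60:240,x]>0)+60) for x in range(200,310,10)])
for y in(128,130):
    x=np.where(m[y,150:335])[0]+150;print(y,x.min(),x.max())
goal(.6366,-.1336,.16,-77.5);goal(.6366,-.1336,.16,102.5)
E
```

```text
[120, 120, 120, 120, 120, 120, 120, 120, 120, 119, 120]
124 184 322
126 184 322
time_s: 22.35
position: [0.4677, 0.1789, 0.1835]
tcp_rot: [[0.792, 0.61, -0.001], [0.61, -0.792, -0.0], [-0.001, -0.001, -1.0]]
force: [-0.1, 0.1, 0.2]
opening: 0.995
[0.46767289 0.17891188 0.1835472 ] -52.398736226016766 [60, 60, 123, 122, 66, 60, 123, 123, 123, 123, 60]
128 216 291
130 216 291
shift [-56.4, 350.9, 22.6] turn [-0.04, 0.15, 25.1] rows> 8.5
shift [-56.4, 350.9, 22.6] turn [-0.21, -0.06, -154.9] rows> 21.6
```

View pics/w6.png

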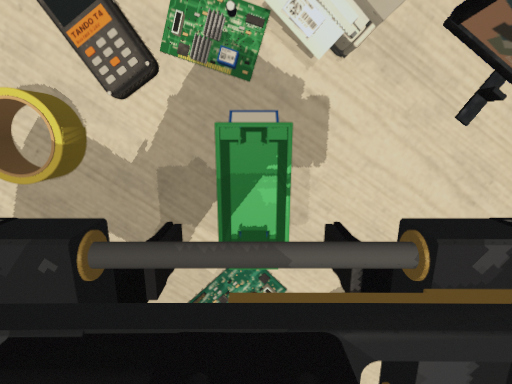

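Green sits on blue with its rim level at row 123, columns 216–291. Next, the heat sink.

```bash
python3 -m jog '[[[-30,140,-10],[0,0,-78],0],[[-30,140,-10],[0,0,-78],0],[[-30,140,-10],[0,0,-78],0],[[-30,140,-10],[0,0,-78],0],[[-30,140,-10],[0,0,-78],0],[[-30,140,-10],[0,0,-78],0],[[-30,140,-10],[0,0,-78],0],[[-30,140,-10],[0,0,-78],0],[[-30,140,-10],[0,0,-78],0],[[-30,140,-10],[0,0,-78],0],[[-30,140,-10],[0,0,-78],0],[[-30,140,-10],[0,0,-78],0]]'
python3 - <<'E'
from h import *
goal(.634,-.1336,.14,102.5)
E
```

```text
time_s: 23.4
position: [0.5288, 0.0499, 0.1921]
tcp_rot: [[-0.435, 0.901, -0.004], [0.901, 0.435, 0.0], [0.002, -0.004, -1.0]]
force: [0.2, -0.6, -0.6]
opening: 0.999
shift [-211.1, 15.2, 51.5] turn [-0.09, -0.25, -76.74] rows> 10.7
```

```bash
python3 -m jog '[[[-10,0,0],[0,0,-7],0],[[-20,1,0],[0,0,-14],0],[[-35,2,0],[0,0,-21],0],[[-55,4,5],[0,0,-28],0],[[-75,5,10],[0,0,-35],0],[[-95,7,20],[0,0,-42],0],[[-115,8,25],[0,0,-49],0],[[-135,10,30],[0,0,-56],0],[[-155,11,35],[0,0,-63],0],[[-180,13,45],[0,0,-70],0],[[-211,15,51],[0,0,-76.7],0],[[-211,15,51],[0,0,-76.7],0]]'
python3 -m jog '[[[0,0,0],[0,0,0],0],[[0,0,0],[0,0,0],0],[[0,0,0],[0,0,0],0]]'
python3 - <<'E'
from h import *
s=bot.read_state();im=vision.capture("wrist");cv2.imwrite("pics/w7.png",im[:,:,::-1]);np.save("pics/w7.npy",im)
print(s['position'],psi(s),proj(cam("wrist",s),[.6366,-.1336,.02]))
E
```

```text
time_s: 24.4
position: [0.6367, -0.1391, 0.1402]
tcp_rot: [[-0.977, -0.211, 0.0], [-0.211, 0.977, -0.002], [0.0, -0.002, -1.0]]
force: [0.4, -0.3, 0.2]
opening: 0.999
time_s: 24.65
position: [0.6337, -0.1329, 0.1423]
tcp_rot: [[-0.977, -0.212, -0.002], [-0.212, 0.977, 0.001], [0.002, 0.002, -1.0]]
force: [-0.4, 0.5, -0.1]
opening: 1.002
[ 0.6336823  -0.13285026  0.14234079] 102.24606282905772 [[250.80235256 194.91607995]]
```

View pics/w7.png

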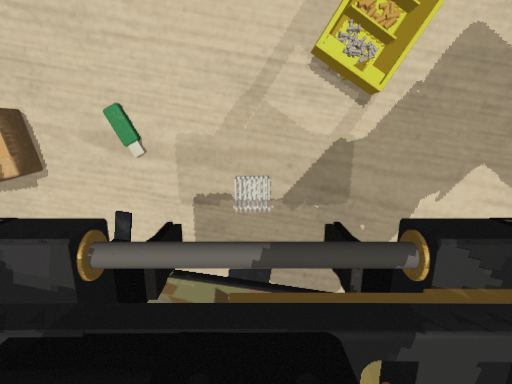

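The heat sink is at (252,194), square to the jaws and clear of the monitor's feet. Descending to grip it.

```bash
python3 -m jog '[[[0,0,30],[0,0,0],0],[[0,0,60],[0,0,0],0],[[0,0,85],[0,0,0],0],[[0,0,103],[0,0,0],0],[[0,0,115],[0,0,0],0],[[0,0,124],[0,0,0],0],[[0,0,131],[0,0,0],0],[[0,0,135],[0,0,0],0],[[0,0,137],[0,0,0],0],[[0,0,137],[0,0,0],0]]'
python3 -m jog '[[[0,0,0],[0,0,0],1],[[0,0,0],[0,0,0],1],[[0,0,0],[0,0,0],1],[[0,0,0],[0,0,0],1],[[0,0,0],[0,0,0],1],[[0,0,0],[0,0,0],1],[[0,0,0],[0,0,0],1],[[0,0,0],[0,0,0],1],[[0,0,0],[0,0,0],1],[[0,0,0],[0,0,0],1],[[0,0,0],[0,0,0],1],[[0,0,0],[0,0,0],1]]'
```

```text
time_s: 25.53
position: [0.6351, -0.1341, 0.0065]
tcp_rot: [[-0.977, -0.213, 0.001], [-0.213, 0.977, -0.0], [-0.001, -0.0, -1.0]]
force: [0.1, 0.7, 0.2]
opening: 1.0
time_s: 26.53
position: [0.6347, -0.134, 0.006]
tcp_rot: [[-0.977, -0.213, -0.0], [-0.213, 0.977, 0.0], [0.0, 0.0, -1.0]]
force: [0.1, -0.4, -0.4]
opening: 0.411
```

```bash
python3 -m jog '[[[0,0,-8],[0,0,0],1],[[0,0,-25],[0,0,0],1],[[0,0,-50],[0,0,0],1],[[5,0,-80],[0,0,0],1],[[20,0,-110],[0,0,0],1],[[40,0,-140],[0,0,0],1],[[50,0,-165],[0,0,0],1],[[60,0,-174],[0,0,0],1],[[60,0,-174],[0,0,0],1]]'
python3 - <<'E'
from h import *
goal(.4672,.1806,.18,37.6)
E
```

```text
time_s: 27.28
position: [0.5758, -0.1476, 0.183]
tcp_rot: [[-0.977, -0.212, 0.004], [-0.212, 0.977, -0.002], [-0.003, -0.003, -1.0]]
force: [-0.3, -0.3, -1.1]
opening: 0.411
shift [36.5, 343.7, 1.9] turn [-0.05, 0.25, 64.66] rows> 9.0
```

```bash
python3 -m jog '[[[3,29,0],[0,0,5.9],1],[[6,58,0],[0,0,11.8],1],[[10,87,0],[0,0,17.6],1],[[13,115,0],[0,0,23.5],1],[[16,144,0],[0,0,29.4],1],[[20,172,0],[0,0,35.3],1],[[23,201,0],[0,0,41.1],1],[[26,230,0],[0,0,47],1],[[30,260,0],[0,0,53],1],[[33,300,0],[0,0,59],1],[[36.5,336,0],[0,0,64.7],1],[[36.5,343.7,0],[0,0,64.7],1]]'
python3 -m jog '[[[0,0,0],[0,0,0],1],[[0,0,0],[0,0,0],1],[[0,0,0],[0,0,0],1],[[0,0,0],[0,0,0],1],[[0,0,0],[0,0,0],1]]'
python3 - <<'E'
from h import *
s=bot.read_state();print(psi(s));goal(.4672,.1806,.0525,37.6)
E
```

```text
time_s: 28.28
position: [0.4638, 0.1855, 0.1783]
tcp_rot: [[-0.611, 0.792, -0.005], [0.792, 0.611, 0.001], [0.004, -0.003, -1.0]]
force: [-0.1, -0.5, -0.2]
opening: 0.41
time_s: 28.7
position: [0.4678, 0.18, 0.1798]
tcp_rot: [[-0.609, 0.793, -0.0], [0.793, 0.609, -0.0], [-0.0, -0.0, -1.0]]
force: [0.1, -1.0, -0.5]
opening: 0.408
37.4949434580739
shift [0.8, -0.1, 127.3] turn [-0.01, 0.0, -0.11] rows> 3.1
```

```bash
python3 -m jog '[[[0.8,0,20],[0,0,0],1],[[0.8,0,45],[0,0,0],1],[[0.8,0,65],[0,0,0],1],[[0.8,0,80],[0,0,0],1],[[0.8,0,92],[0,0,0],1],[[0.8,0,102],[0,0,0],1],[[0.8,0,110],[0,0,0],1],[[0.8,0,117],[0,0,0],1],[[0.8,0,122],[0,0,0],1],[[0.8,0,125],[0,0,0],1],[[0.8,0,126],[0,0,0],1],[[0.8,0,126],[0,0,0],1]]'
```

```text
time_s: 29.7
position: [0.4669, 0.182, 0.0541]
tcp_rot: [[-0.61, 0.792, 0.0], [0.792, 0.61, 0.0], [-0.0, 0.0, -1.0]]
force: [-0.7, -0.2, -0.0]
opening: 0.41
```

```bash
python3 -m jog '[[[0,0,0],[0,0,0],0.42],[[0,0,0],[0,0,0],0.42],[[0,0,0],[0,0,0],0.42],[[0,0,0],[0,0,0],0.42],[[0,0,0],[0,0,0],0.42],[[0,0,-15],[0,0,0],0.42],[[0,0,-40],[0,0,0],0.42],[[0,0,-70],[0,0,0],0.3],[[0,0,-110],[0,0,0],0],[[0,0,-131],[0,0,0],0],[[0,0,-131],[0,0,0],0]]'
python3 - <<'E'
from h import *
im=vision.capture("side")[180:290,220:360];cv2.imwrite("pics/s2.png",cv2.resize(im,(763,600),interpolation=3)[:,:,::-1])
goal(.438,-.0548,.14,70.2)
E
```

```text
time_s: 30.62
position: [0.47, 0.1825, 0.1899]
tcp_rot: [[-0.61, 0.792, 0.011], [0.792, 0.61, 0.002], [-0.005, 0.01, -1.0]]
force: [0.2, 0.2, -0.5]
opening: 0.799
shift [-169.0, -169.1, 47.2] turn [0.27, 0.28, -32.59] rows> 5.8
```

View pics/s2.png

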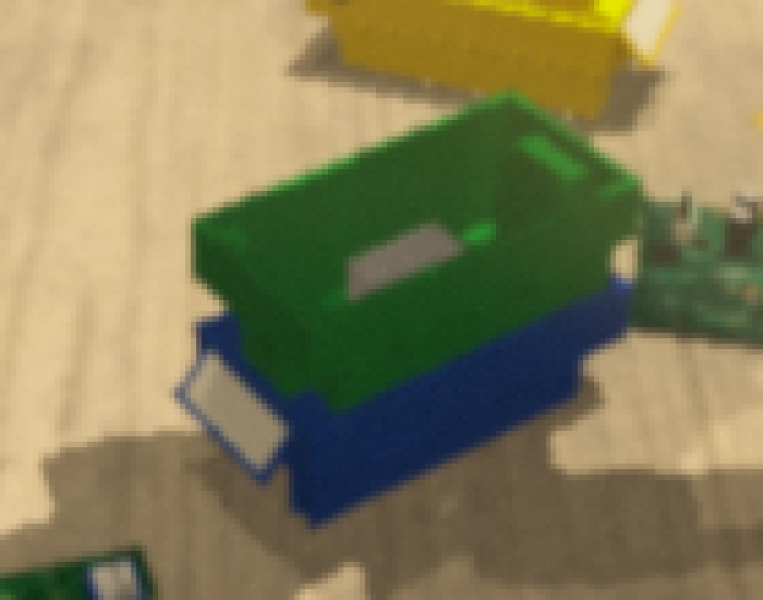

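The heat sink lies flat in green and the stack is still level. On to the yellow tray.

```bash
python3 -m jog '[[[-28,-28,0],[0,0,-5.4],0],[[-56,-56,0],[0,0,-11],0],[[-85,-85,10],[0,0,-16],0],[[-113,-113,20],[0,0,-22],0],[[-141,-141,30],[0,0,-27],0],[[-169,-169,45],[0,0,-32.6],0],[[-169,-169,45],[0,0,-32.6],0],[[-169,-169,45],[0,0,-32.6],0],[[-169,-169,45],[0,0,-32.6],0],[[-169,-169,45],[0,0,-32.6],0],[[-169,-169,45],[0,0,-32.6],0],[[-169,-169,45],[0,0,-32.6],0]]'
python3 - <<'E'
from h import *
s=bot.read_state();im=vision.capture("wrist");cv2.imwrite("pics/w8.png",im[:,:,::-1]);np.save("pics/w8.npy",im)
m=blob(im,"yellow");print(s['position'],psi(s),[int(np.argmax(m[60:240,x]>0)+60) for x in range(200,310,10)])
for y in(125,130,140,160,200):
    x=np.where(m[y,150:335])[0]+150;print(y,x.min(),x.max())
E
```

```text
time_s: 31.67
position: [0.4361, -0.0538, 0.1403]
tcp_rot: [[-0.942, 0.337, 0.0], [0.337, 0.942, -0.0], [-0.0, 0.0, -1.0]]
force: [0.9, 1.0, 0.4]
opening: 1.002
[ 0.43611291 -0.05376908  0.14032093] 70.33477998305663 [60, 60, 132, 117, 117, 117, 117, 117, 117, 133, 60]
125 225 281
130 225 282
140 215 291
160 216 290
200 217 289
```

View pics/w8.png

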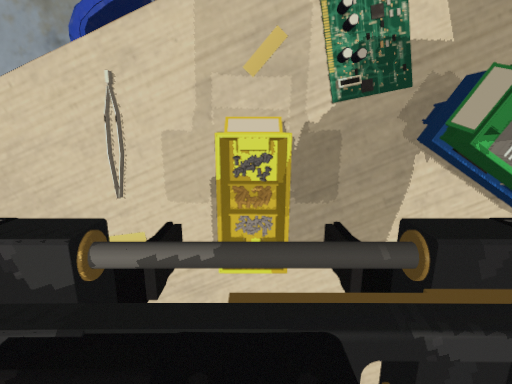

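Yellow's rim is at row 132, columns 215–292, square to the jaws, with the label card above it. Row 123.5 is the target, so I shift −7 mm in tool x.

```bash
python3 -m jog '[[[-7,0,25],[0,0,0],0],[[-7,0,50],[0,0,0],0],[[-7,0,70],[0,0,0],0],[[-7,0,85],[0,0,0],0],[[-7,0,96],[0,0,0],0],[[-7,0,105],[0,0,0],0],[[-7,0,112],[0,0,0],0],[[-7,0,114],[0,0,0],0],[[-7,0,114],[0,0,0],0]]'
python3 -m jog '[[[0,0,0],[0,0,0],1],[[0,0,0],[0,0,0],1],[[0,0,0],[0,0,0],1],[[0,0,0],[0,0,0],1],[[0,0,0],[0,0,0],1],[[0,0,0],[0,0,0],1],[[0,0,0],[0,0,0],1],[[0,0,0],[0,0,0],1],[[0,0,0],[0,0,0],1],[[0,0,0],[0,0,0],1]]'
python3 -m jog '[[[0,0,-3],[0,0,0],1],[[0,0,-10],[0,0,0],1],[[0,0,-25],[0,0,0],1],[[0,0,-50],[0,0,0],1],[[0,0,-80],[0,0,0],1],[[0,0,-110],[0,0,0],1],[[0,0,-140],[0,0,0],1],[[0,0,-165],[0,0,0],1],[[0,0,-190],[0,0,0],1],[[0,0,-194],[0,0,0],1],[[0,0,-194],[0,0,0],1]]'
python3 - <<'E'
from h import *
s=bot.read_state();im=vision.capture("wrist");cv2.imwrite("pics/w9.png",im[:,:,::-1])
print(s['position'],psi(s),s['opening'])
h=cv2.cvtColor(im,cv2.COLOR_RGB2HSV)
for x in(188,194,250,312,318): print(x,h[112:126,x,:].tolist())
m=blob(im,"yellow")
for y in(122,126,130):
    x=np.where(m[y,150:345])[0]+150;print(y,x.min(),x.max())
goal(.4690,.1790,.225,-52.4)
goal(.455,.06,.225,9)
E
```

```text
time_s: 32.47
position: [0.4426, -0.0573, 0.0259]
tcp_rot: [[-0.941, 0.338, -0.0], [0.338, 0.941, 0.0], [0.0, 0.0, -1.0]]
force: [-1.0, -0.3, 0.1]
opening: 1.002
time_s: 33.3
position: [0.4429, -0.0576, 0.0265]
tcp_rot: [[-0.941, 0.339, 0.001], [0.339, 0.941, -0.0], [-0.001, 0.0, -1.0]]
force: [-0.4, 0.9, 6.6]
opening: 0.777
time_s: 34.22
position: [0.4432, -0.0578, 0.2217]
tcp_rot: [[-0.941, 0.339, 0.004], [0.339, 0.941, -0.002], [-0.004, -0.0, -1.0]]
force: [0.8, 0.0, -1.4]
opening: 0.777
[ 0.44321309 -0.05778963  0.22174151] 70.21007714136394 0.7774092536745755
188 [[21, 55, 213], [20, 58, 212], [20, 58, 210], [20, 59, 209], [20, 58, 210], [20, 57, 212], [21, 55, 213], [21, 62, 205], [25, 116, 203], [29, 176, 214], [29, 175, 214], [29, 172, 214], [31, 161, 219], [31, 160, 220]]
194 [[20, 59, 208], [20, 58, 208], [20, 57, 209], [20, 55, 210], [20, 56, 211], [20, 54, 211], [20, 56, 211], [20, 63, 201], [24, 116, 202], [29, 178, 214], [30, 175, 214], [29, 172, 214], [31, 159, 220], [31, 160, 219]]
250 [[25, 36, 214], [24, 36, 215], [25, 35, 214], [25, 35, 214], [25, 35, 214], [24, 36, 214], [25, 66, 215], [27, 161, 206], [29, 184, 202], [31, 173, 218], [30, 175, 214], [29, 174, 214], [31, 161, 220], [31, 160, 220]]
312 [[20, 66, 158], [20, 65, 160], [20, 65, 160], [20, 65, 160], [20, 64, 159], [19, 66, 158], [20, 66, 158], [20, 75, 157], [23, 135, 176], [25, 191, 200], [25, 191, 200], [25, 188, 201], [25, 185, 208], [25, 184, 201]]
318 [[20, 66, 159], [20, 68, 157], [19, 67, 155], [19, 67, 155], [20, 65, 156], [20, 64, 159], [20, 64, 159], [21, 75, 153], [23, 139, 174], [25, 191, 200], [25, 190, 199], [24, 192, 189], [24, 190, 184], [24, 188, 183]]
122 183 323
126 183 323
130 183 323
shift [54.8, 231.5, -4.8] turn [0.04, 0.03, 122.6] rows> 17.1
shift [27.7, 114.8, -4.8] turn [0.01, 0.04, 61.2] rows> 8.5
```

In the grip, yellow's rim is at row 120.5, columns 183–323. Green's was at row 120, columns 184–322, so the same pose in x, y will serve. Carrying it over.

```bash
python3 -m jog '[[[3,12,-1],[0,0,6.2],1],[[5,23,-2],[0,0,12.4],1],[[8,35,-3],[0,0,18.5],1],[[11,46,-5],[0,0,24.6],1],[[14,57,-5],[0,0,30.7],1],[[17,69,-5],[0,0,36.8],1],[[20,81,-5],[0,0,43],1],[[22,92,-5],[0,0,49],1],[[25,104,-5],[0,0,55],1],[[28,115,-5],[0,0,61.2],1],[[28,115,-5],[0,0,61.2],1]]'
python3 - <<'E'
from h import *
goal(.4684,.1790,.225,-52.4)
E
```

```text
time_s: 35.18
position: [0.4535, 0.0618, 0.223]
tcp_rot: [[-0.156, 0.988, -0.005], [0.988, 0.156, 0.001], [0.002, -0.005, -1.0]]
force: [0.7, -0.1, -1.4]
opening: 0.777
shift [113.5, 33.0, -1.9] turn [-0.3, 0.04, 61.39] rows> 8.6
```

```bash
python3 -m jog '[[[11,3,0],[0,0,6.2],1],[[23,7,0],[0,0,12.4],1],[[34,10,0],[0,0,18.5],1],[[46,13,0],[0,0,24.6],1],[[57,17,0],[0,0,30.7],1],[[68,20,0],[0,0,36.8],1],[[80,23,0],[0,0,43],1],[[91,26,0],[0,0,49],1],[[102,30,0],[0,0,55],1],[[113.5,33,0],[0,0,61.4],1],[[113.5,33,0],[0,0,61.4],1],[[113.5,33,0],[0,0,61.4],1]]'
python3 -m jog '[[[0,0,0],[0,0,0],1],[[0,0,0],[0,0,0],1],[[0,0,0],[0,0,0],1],[[0,0,0],[0,0,0],1],[[0,0,0],[0,0,0],1],[[0,0,0],[0,0,0],1],[[0,0,0],[0,0,0],1],[[0,0,0],[0,0,0],1],[[0,0,0],[0,0,0],1],[[0,0,0],[0,0,0],1],[[0,0,0],[0,0,0],1],[[0,0,0],[0,0,0],1]]'
python3 - <<'E'
from h import *
goal(.4684,.1790,.134,-52.4)
E
```

```text
time_s: 36.18
position: [0.4691, 0.1769, 0.2237]
tcp_rot: [[0.789, 0.615, -0.003], [0.615, -0.789, -0.001], [-0.003, -0.001, -1.0]]
force: [-0.2, 1.9, -1.6]
opening: 0.78
time_s: 37.18
position: [0.47, 0.1775, 0.2251]
tcp_rot: [[0.792, 0.61, 0.0], [0.61, -0.792, -0.0], [0.0, 0.0, -1.0]]
force: [-0.2, 0.7, -1.4]
opening: 0.779
shift [-0.3, -2.2, 91.1] turn [0.0, -0.0, 0.01] rows> 2.2
```

```bash
python3 -m jog '[[[-0.3,-1.8,20],[0,0,0],1],[[-0.3,-1.8,45],[0,0,0],1],[[-0.3,-1.8,65],[0,0,0],1],[[-0.3,-1.8,80],[0,0,0],1],[[-0.3,-1.8,88],[0,0,0],1],[[-0.3,-1.8,91],[0,0,0],1],[[-0.3,-1.8,91],[0,0,0],1],[[-0.3,-1.8,91],[0,0,0],1],[[-0.3,-1.8,91],[0,0,0],1],[[-0.3,-1.8,91],[0,0,0],1],[[-0.3,-1.8,91],[0,0,0],1],[[-0.3,-1.8,91],[0,0,0],1]]'
python3 - <<'E'
from h import *
im=vision.capture("side")[160:290,220:360];cv2.imwrite("pics/s3.png",cv2.resize(im,(646,600),interpolation=3)[:,:,::-1])
goal(.4684,.1790,.115,-52.4)
E
```

```text
time_s: 38.18
position: [0.469, 0.1788, 0.1346]
tcp_rot: [[0.792, 0.61, 0.001], [0.61, -0.792, 0.0], [0.001, 0.001, -1.0]]
force: [-0.1, 0.1, -2.3]
opening: 0.779
shift [-0.2, -0.5, 19.5] turn [0.02, -0.04, 0.0] rows> 0.5
```

View pics/s3.png

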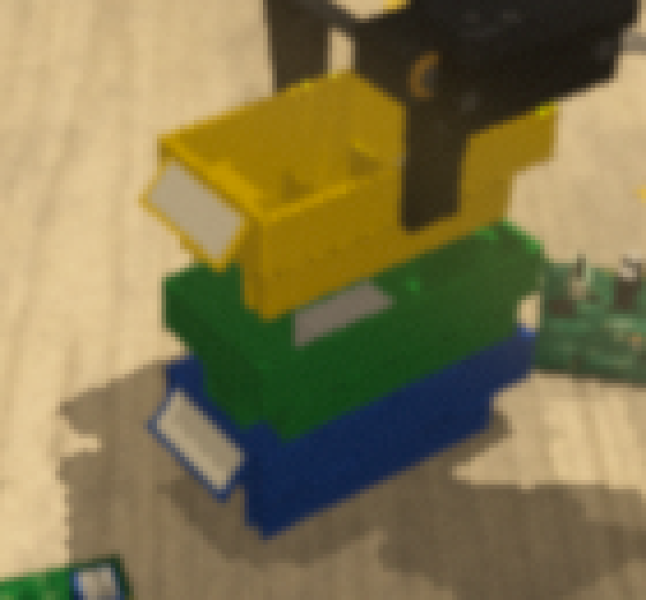

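Yellow is lined up, with its label over green's plain end. Lowering.

```bash
python3 -m jog '[[[-0.2,-0.3,5],[0,0,0],1],[[-0.2,-0.3,10],[0,0,0],1],[[-0.2,-0.3,14],[0,0,0],1],[[-0.2,-0.3,16],[0,0,0],1],[[-0.2,-0.3,17],[0,0,0],1],[[-0.2,-0.3,18],[0,0,0],1],[[-0.2,-0.3,18],[0,0,0],1]]';  python3 -m jog '[[[0,0,1],[0,0,0],1],[[0,0,2],[0,0,0],1],[[0,0,3],[0,0,0],1],[[0,0,3],[0,0,0],1],[[0,0,3],[0,0,0],1]]'
```

```text
time_s: 38.82
position: [0.4682, 0.1788, 0.1158]
tcp_rot: [[0.792, 0.61, -0.0], [0.61, -0.792, -0.0], [-0.0, -0.0, -1.0]]
force: [-0.2, -0.2, -0.4]
opening: 0.779
time_s: 39.23
position: [0.4686, 0.1789, 0.1145]
tcp_rot: [[0.792, 0.61, 0.001], [0.61, -0.792, 0.0], [0.001, 0.001, -1.0]]
force: [-1.9, -0.7, 9.5]
opening: 0.775
```

Contact at z=0.1145, where I expected 0.1148. Releasing, rising and backing off.

```bash
python3 -m jog '[[[0,0,-1],[0,0,0],0],[[0,0,-1],[0,0,0],0],[[0,0,-1],[0,0,0],0],[[0,0,-1],[0,0,0],0],[[0,0,-1],[0,0,0],0],[[0,0,-20],[0,0,0],0],[[0,0,-50],[0,0,0],0],[[0,0,-85],[0,0,0],0],[[0,0,-114],[0,0,0],0],[[0,0,-114],[0,0,0],0],[[0,0,-114],[0,0,0],0],[[0,0,-114],[0,0,0],0]]'
python3 -m jog '[[[0,40,0],[0,0,0],0],[[0,80,0],[0,0,0],0],[[0,120,0],[0,0,0],0],[[0,160,0],[0,0,0],0],[[0,200,0],[0,0,0],0],[[0,200,0],[0,0,0],0],[[0,200,0],[0,0,0],0],[[0,200,0],[0,0,0],0],[[0,200,0],[0,0,0],0],[[0,200,0],[0,0,0],0]]'
python3 - <<'E'
from h import *
s=bot.read_state();print(s['force'],s['time_s'])
a=vision.capture("side")[160:290,220:360];b=vision.capture("top");np.save("pics/topend.npy",b)
m=blob(b,"yellow");m[:,:140]=0;m[:,240:]=0;m[:170]=0;m[270:]=0
cs=max(cv2.findContours(m,0,2)[0],key=cv2.contourArea);print(rect(plane(cam("top"),cs[:,0],.138)))
o=np.hstack([cv2.resize(a,(430,400),interpolation=3),cv2.resize(b[170:270,130:230],(360,400),interpolation=3)])
cv2.imwrite("pics/end.png",o[:,:,::-1])
E
```

```text
time_s: 40.23
position: [0.4675, 0.1787, 0.2264]
tcp_rot: [[0.792, 0.61, -0.001], [0.61, -0.792, -0.0], [-0.001, -0.001, -1.0]]
force: [-0.2, -0.7, -0.7]
opening: 1.001
time_s: 41.07
position: [0.589, 0.0217, 0.2264]
tcp_rot: [[0.791, 0.612, -0.002], [0.612, -0.791, 0.0], [-0.001, -0.002, -1.0]]
force: [-0.3, 0.2, -0.2]
opening: 1.0
[-0.26732748  0.17099293 -0.23202451] 41.0667
(array([505.7, 220.3]), 93.6, 44.0, -11.6)
```

View pics/end.png

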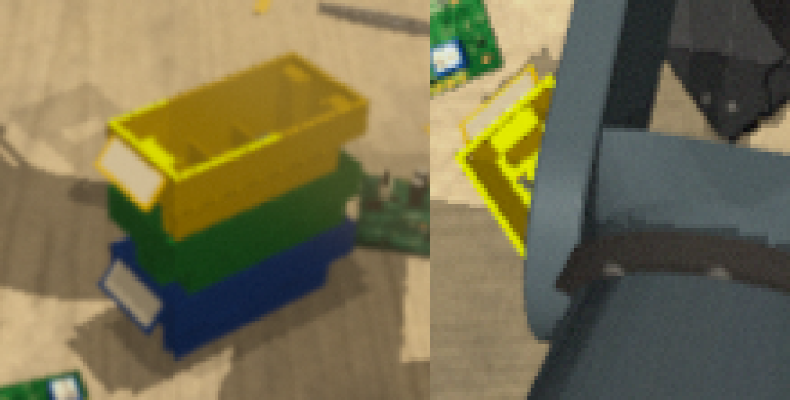

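The side view shows three level trays, stepped evenly, with label ends alternating. The arm hides the stack in the top view, so its yellow rectangle is not usable. Handing in.

```bash
python3 -c "
from rig import bot
print(bot.hand_in())"
```

```text
the job is handed in; nothing more can be done
None
```

The cooling kit is stacked and handed in at 41 s of the 128 s allowed. Blue stands on the table with the fan in it, green sits on blue with the heat sink in it, and yellow is on top. Each upper tray was turned label end over plain end.

- **Seating:** Contact came at TCP z = 0.0711 m for green and 0.1145 m for yellow. That puts green's underside about 44 mm above blue's and yellow's about 44 mm above green's.
- **Final side view:** The three trays stood level, evenly stepped and released, with the gripper clear and no force at the wrist.
- **Fan and heat sink:** Earlier views showed the fan flat in blue and the heat sink flat in green; neither could be seen once covered.
- **Failed check:** My last top-view measurement of yellow's position was unusable because the arm hid most of the tray.
- **Disagreement:** While green was held, the wrist camera put it up to 2 mm off compared with the hover measurement. I put that down to camera calibration, and green seated at the right height.

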